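# Arm the scanner and present the pump coupling to it

## Task

First arm the inspection scanner: turn its red spring-return switch clockwise all the way to the stop and let go so that it springs back. Then pick up the aluminium pump coupling from the steel ledge and hold it level and still, jaws down and centred over the scanner's round window, about 10 cm above the glass, for at least two seconds; never touch the scanner with it and leave the other parts on the ledge undisturbed. Finish while still holding it there: do not put it down.

Things in the scene. Friction and masses are not known exactly. Their poses are not given: they have to be found in the camera images.
- coupling: Pump coupling half, cast aluminium, 0.4 to 0.75 kg, upright on the ledge. Round about its z axis (up), balanced on it: three short jaws below (height 0 to 14 mm), flange 88 mm diameter (14 to 30 mm), plain hub 46 mm diameter (30 to 74 mm). Grip the hub across from above at about 54 mm height, fingertips above the flange. Origin: centre of its underside.
- ledge: Blue drawer cabinet with a stainless steel top, the ledge: 300 mm (its x) by 320 mm (its y) and 90 mm high, with a 12 mm high lip along its far (+x) edge. Fixed. Origin: centre of its underside, on the table. The coupling, socket, stud and cap stand on it in a two by two pattern about 140 mm apart, in any order.
- scanner: Grey scanner housing, 260 mm (its x) by 160 mm (its y) by 60 mm high, fixed to the table. Round dark window with a pale blue lit ring (108 mm diameter) towards its far end, red switch on a yellow disc towards the near end. Origin: centre of its underside.
- scan_window (a point): Centre of the scanner's round window, on the glass, 62 mm above the table, 55 mm along the scanner's +x from its middle; z up.
- key_grip (a point): Grip point of the red spring-return switch, on its upright turning axis, 90 mm above the table, 80 mm along the scanner's -x from its middle. An upright bar 46 mm long, 12 mm thick, top 14 mm above this point; the housing is 30 mm below. This frame turns with the switch: x along the bar, y across it (the way to pinch it), z up.
- key (a joint): Turn of the switch in rad: 0 at rest (bar along the scanner's x), growing clockwise seen from above to the stop at 1.2. A spring drives it back to 0 when let go; it takes 0.02 N m to start and about 0.12 N m at the stop.
- socket: Heavy black impact socket, 54 mm diameter, 70 mm high, standing on the ledge; to be left alone. Origin: centre of its underside, z up.
- stud: Greased steel stud, 26 mm diameter, 70 mm high, standing in a dark nut of 48 mm; to be left alone. Origin: centre of its underside, z up.
- cap: Amber polymer bolt cap, 54 mm diameter, 45 mm high; to be left alone. Origin: centre of its underside, z up.
Mind the look-alikes: they are no part of the job. Leave any blue, purple or turquoise look-alike of the coupling alone.

How it is judged:
By the outcome, as a careful person would: the job done as asked, in the order asked, and still so for the second after the job is handed in, while the arm keeps its last pose, push and grip.
It also fails if it takes over 70 s, if anything falls off the work surface, if the arm or the gripper's body presses on something with over 40 N, if the wrist force passes 120 N, or if a joint passes its speed limit or range.

## Robot

A 7-joint arm with a two-finger parallel gripper is mounted at the origin on the work surface. World frame = base frame: x ahead of the robot, y to its left, z up, the work surface at z = 0. Lengths are in m, angles in rad, forces in N, time in s.
With the tool pointing down it reaches from about 0.4 to 0.875 m from the base axis. Payload 6.5 kg.
Tool frame: the origin (TCP) lies midway between the tips of the shut fingers; the grasp point (between the pads) lies 19 mm behind it; z points along the fingers, y is the line along which they close (so a half turn about z gives the same grasp; the last joint's range is limited). The gripper opens to 88 mm and grips with 3 to 60 N. Pads are 18 mm wide; open, the fingers measure 123 mm over their backs; the gripper's body (75 mm by 187 mm) begins 45 mm behind the grasp point.
Start: joints at [1.28, 0.536, -0.004, 1.538, 0.003, 1.067, -0.071], TCP at [0.145, -0.634, 0.239] pointing down, gripper open.
Joint ranges: [-2.7, 2.7], [-0.37, 2.16], [-1.27, 1.26], [0.24, 2.4], [-1.31, 4.45], [0.19, 1.91], [-2.76, 2.76]. Speed limits (rad/s): [2.39, 2.39, 3.14, 3.14, 3.14, 3.14, 3.14].

## Interface

Orientations are given as [roll, pitch, yaw] about the fixed x, y, z axes, in that order (R = Rz(yaw) Ry(pitch) Rx(roll)).
In Python, from bench import env gives the robot as it stands. Calls block until the motion is done:
- env.goto(position, orientation): joint-space move of the TCP to a pose.
- env.line_to(position, orientation=None, speed=0.15, f_stop=None): straight line of the TCP; orientation=None keeps the orientation; speed is the mean speed in m/s. With f_stop (N) it stops when the force on the tool has changed by that much, and returns True; else False.
- env.set_joints(angles): joint-space move.
- env.move_gripper(opening, grasp_force=None): opening from 0.0 (shut) to 1.0 (fully open); grasp_force is the grip in N (None keeps the last); returns when the fingers have stopped.
- env.sleep(seconds).
- env.solve_ik(position, orientation): joint angles nearest the present ones, or None.
- env.snapshot(name): name is "scene" or "side" or "wrist"; returns a dict with "pixels" (480x640x3 uint8, red, green, blue), "z_map" (480x640 float32, m along the optical axis (not along the pixel's ray), 0 where there is no reading), "mtx" (3x3 intrinsics, pixels), "dist" ([k1, k2, p1, p2, k3] as OpenCV has them; the pictures are not rectified), "world_from_camera" (4x4, takes a point from camera to world coordinates). Camera axes: x right, y up, looking along -z (the intrinsics and any distortion apply to the point x, -y, -z); pixel columns grow to the right and rows downward; lengths in m; the calibration is good to about 2 mm. A picture is of the moment at which its call begins.
A pose or a line that the arm cannot do raises env.MotionError and nothing moves.
- env.sign_off(): hands the job in; it is judged then, once.
Readings, each from a call of its own:
- env.get_time(): time.
- env.get_joint_positions(): joint angles.
- env.get_dq(): joint speeds.
- env.get_joint_torque(): joint torques, N m.
- env.get_tool_pos(): TCP position.
- env.get_tcp_rot(): TCP orientation.
- env.get_force(): force on the tool from outside, world axes, zero at the start.
- env.get_wrist_torque(): the same for the moment, N m.
- env.get_gripper_width(): opening from 0.0 (shut) to 1.0 (fully open).
- env.get_grasp_force(): force on a finger pad.
Only numpy, scipy, OpenCV 4.12 (cv2) and the standard library are available. Lean on these libraries where they do the work, as an engineer would, in place of code of your own. Each camera call takes 0.05 s, during which the arm holds its last target. There are 200 camera calls.

## Working session

There is one attempt and no reset: what is moved stays moved. The work goes in short steps, each a Python script; the robot and the scene stay as the last script left them, time stands still between calls to the robot, and variables do not carry over. Pictures are saved under pics/ and viewed, at most 10 in all, crops included, and the job is handed in when it is done.

```bash
mkdir -p pics; cat > h.py <<'E'
import numpy as np, cv2
from bench import env
def snap(n,f=None):
    s=env.snapshot(n)
    if f: cv2.imwrite('pics/'+f,s['pixels'][:,:,::-1])
    return s
def cloud(s):
    h,w=s['z_map'].shape
    v,u=np.mgrid[:h,:w]
    p=np.stack([u,v],-1).reshape(-1,1,2).astype(np.float64)
    n=cv2.undistortPoints(p,np.array(s['mtx'],float),np.array(s['dist'],float)).reshape(h,w,2)
    z=s['z_map']
    c=np.stack([n[...,0]*z,-n[...,1]*z,-z],-1)
    T=np.array(s['world_from_camera'])
    P=c@T[:3,:3].T+T[:3,3]
    P[z<=0]=np.nan
    return P
E
python3 - <<'E'
from h import *
a=snap('scene','a.png');b=snap('side','b.png')
np.savez('ab.npz',a=cloud(a),b=cloud(b),ai=a['pixels'],bi=b['pixels'])
print(env.get_time(),env.get_tool_pos(),env.get_tcp_rot(),a['world_from_camera'],b['world_from_camera'])
E
```

```text
0.1 [ 0.14476149 -0.63312683  0.23794963] [-3.14009681e+00  9.81531958e-05  2.24904757e-01] [[ 0.08594756 -0.53356023  0.84138368  1.67647035]
 [ 0.99606251  0.06444274 -0.06088193 -0.01895821]
 [-0.0217369   0.8433034   0.53699804  0.82689272]
 [ 0.          0.          0.          1.        ]] [[-7.37640345e-01  4.78837555e-01 -4.76026593e-01 -1.16373595e-01]
 [-6.75193831e-01 -5.23006268e-01  5.20170871e-01  7.31695990e-01]
 [ 1.12455918e-04  7.05109239e-01  7.09098687e-01  9.89921774e-01]
 [ 0.00000000e+00  0.00000000e+00  0.00000000e+00  1.00000000e+00]]
```

View pics/a.png

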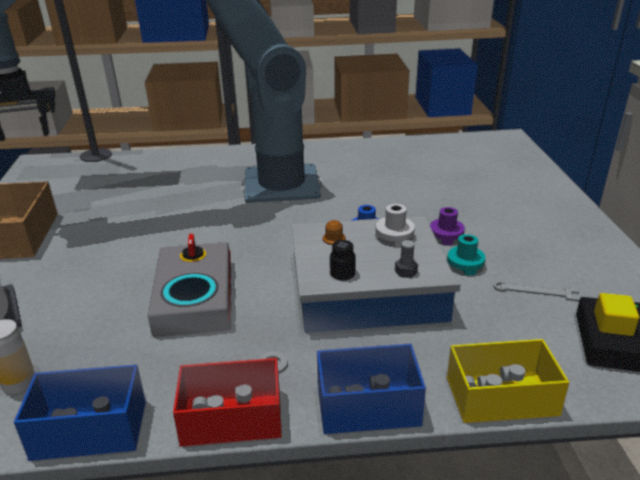

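View pics/b.png

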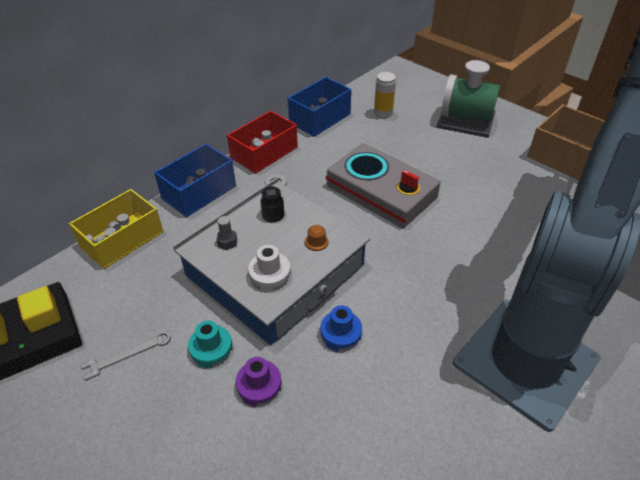

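Both views show the same layout. The scanner is at scene (192,285) and side (383,182), with its switch at scene (192,248) and side (409,181). Four coupling-shaped parts fit:
- silver, on the ledge: scene (395,222), side (268,267)
- blue, on the table: side (341,327)
- turquoise, on the table: side (210,343)
- purple, on the table: side (258,380)

Only the silver one is bare aluminium and stands on the ledge, so it is the coupling.

```bash
python3 - <<'E'
from h import *
d=np.load('ab.npz')
cv2.imwrite('pics/c.png',cv2.resize(np.hstack([d['bi'][215:305,165:365],d['bi'][135:225,310:450]])[:,:,::-1],None,fx=2.3,fy=2.3,interpolation=cv2.INTER_CUBIC))
def circ(p):
    A=np.c_[2*p,np.ones(len(p))];s=np.linalg.lstsq(A,(p**2).sum(1),rcond=None)[0]
    return s[:2],np.sqrt(s[2]+s[0]**2+s[1]**2)
for k,boxes in (('a',dict(cpl=(200,250,370,420),scan=(235,335,145,240),ledge=(215,300,290,465),socket=(235,285,325,360),stud=(235,280,392,420),cap=(215,247,320,348))),('b',dict(cpl=(240,295,245,295),scan=(140,225,320,445),ledge=(180,340,170,375),socket=(183,225,258,288),stud=(212,250,214,240),cap=(222,252,303,331)))):
    P=d[k];I=d[k+'i'].astype(int)
    for n,(r0,r1,c0,c1) in boxes.items():
        p=P[r0:r1,c0:c1].reshape(-1,3);i=I[r0:r1,c0:c1].reshape(-1,3);g=np.isfinite(p[:,2]);p=p[g];i=i[g]
        if n=='cpl':
            t=p[(p[:,2]>.155)&(p[:,2]<.175)]; f=p[(p[:,2]>.114)&(p[:,2]<.124)]
            hub=p[(p[:,2]>.128)&(p[:,2]<.156)]
            for q,l in((t,'top'),(f,'flange'),(hub,'hubside')):print(k,l,len(q),q.mean(0).round(4),q.min(0).round(4),q.max(0).round(4),*circ(q[:,:2]))
        elif n in('scan','ledge'):
            z=.06 if n=='scan' else .09
            q=p[abs(p[:,2]-z)<.006];r=cv2.minAreaRect(q[:,:2].astype(np.float32));print(k,n,r,q[:,2].mean())
            if n=='scan':
                red=p[(i[:,0]>120)&(i[:,1]<60)&(p[:,2]>.07)];print('  red',len(red),red.mean(0),red.min(0),red.max(0),cv2.minAreaRect(red[:,:2].astype(np.float32)))
                ring=p[(i[:,0]<120)&(i[:,1]>140)&(abs(p[:,2]-.062)<.01)];print('  ring',len(ring),ring[:,2].mean(),*circ(ring[:,:2]))
        else:
            q=p[p[:,2]>.11];print(k,n,q.min(0),q.max(0))
E
```

```text
a top 330 [0.5375 0.2404 0.1623] [0.4675 0.2203 0.1551] [0.6465 0.2641 0.169 ] [0.5622072  0.24287252] 0.07031534248288118
a flange 434 [0.5052 0.2388 0.1201] [0.4482 0.199  0.114 ] [0.5363 0.2852 0.1239] [0.49189178 0.24189268] 0.03528707806982249
a hubside 243 [0.5145 0.2388 0.1426] [0.4818 0.2195 0.1281] [0.6433 0.2643 0.156 ] [0.56853669 0.22625919] 0.06708946716203647
a scan ((0.5446168184280396, -0.2159913182258606), (0.26808127760887146, 0.16114036738872528), 1.90035080909729) 0.06179153302427235
  red 26 [ 0.46558789 -0.2160633   0.10600864] [ 0.44921099 -0.22115975  0.10267057] [ 0.48914702 -0.21181732  0.1095516 ] ((0.4691447913646698, -0.21626988053321838), (0.03981064260005951, 0.00927010364830494), 1.2579177618026733)
  ring 414 0.063533068535097 [ 0.59822478 -0.213919  ] 0.04902301739595549
a ledge ((0.5528577566146851, 0.17277134954929352), (0.3090239465236664, 0.32138770818710327), 0.5334939956665039) 0.09114189608766626
a socket [0.49704974 0.08056096 0.11011465] [0.65049115 0.13408514 0.16500075]
a stud [0.51929775 0.21660792 0.11000326] [0.65501248 0.27361601 0.164
[... 570 characters left out ...]
4) 0.05958648663148445
  red 34 [ 0.45626656 -0.21476804  0.10261315] [ 0.44072057 -0.22102947  0.09866844] [ 0.478878   -0.20843904  0.1083374 ] ((0.459816575050354, -0.21479757130146027), (0.03822639584541321, 0.012522264383733273), 0.6136554479598999)
  ring 277 0.061099618680688604 [ 0.59749573 -0.21246333] 0.049158884575970216
b ledge ((0.6460816860198975, 0.17479026317596436), (0.49383339285850525, 0.3242218494415283), 0.2035812884569168) 0.08930222769182741
b socket [0.59015453 0.08371474 0.11007284] [0.64479701 0.1391059  0.16340711]
b stud [0.60506258 0.22139159 0.11007358] [0.64781415 0.26484629 0.1629901 ]
b cap [0.46066457 0.09079174 0.11053853] [0.50183316 0.12830652 0.13821122]
```

View pics/c.png

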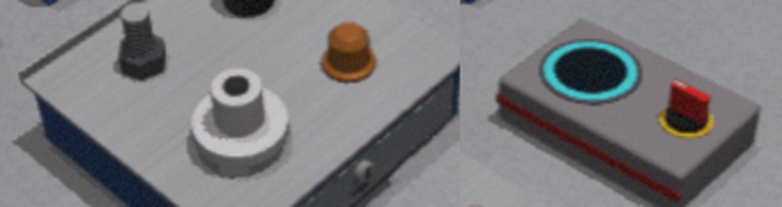

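The crop shows the bare aluminium coupling alone at the front of the ledge, with the stud and cap clear of it. The switch bar lies along the scanner's x axis. The hub fit gives (0.486, 0.246) with its top at about 0.164. The window is at (0.598, -0.213), which puts the switch at about (0.463, -0.217) with a yaw of about 0.033. I'll move above the switch and check from the wrist camera.

```bash
python3 - <<'E'
from h import *
from math import pi
for y in (.033,-1.2,-1.3): print(y,env.solve_ik([.463,-.217,.071],[pi,0,y]))
env.goto([.463,-.217,.24],[pi,0,.033])
s=snap('wrist','w1.png');P=cloud(s);I=s['pixels'].astype(int)
np.savez('w1.npz',P=P,I=I)
f=np.isfinite(P[...,2])
red=P[f&(I[...,0]>90)&(I[...,1]<60)&(I[...,2]<60)&(P[...,2]>.095)&(P[...,2]<.115)]
print(len(red),red.mean(0),red.min(0),red.max(0),cv2.minAreaRect(red[:,:2].astype(np.float32)) if len(red) else 0)
q=P[f&(abs(P[...,2]-.06)<.005)];print(cv2.minAreaRect(q[:,:2].astype(np.float32)))
ye=P[f&(I[...,0]>120)&(I[...,1]>90)&(I[...,2]<70)];print('yel',len(ye),ye.mean(0),ye.min(0),ye.max(0))
print(env.get_time(),env.get_tool_pos(),env.get_tcp_rot(),env.get_force(),env.get_wrist_torque())
E
```

```text
0.033 [ 0.46349096  0.56761685 -0.14276545  2.00334478  0.14008994  0.57975952
 -1.31234772]
-1.2 [ 0.23599086  0.56742722  0.1446448   2.0169762  -0.14481313  0.56669171
 -2.29016069]
-1.3 [ 0.221856    0.56860905  0.16263502  2.01781208 -0.16299496  0.56721102
 -2.37372416]
814 [ 0.46279131 -0.21724807  0.10433062] [ 0.44069875 -0.22357821  0.09685842] [ 0.48591095 -0.21093985  0.10665206] ((0.4632793068885803, -0.21707627177238464), (0.04509594663977623, 0.01145261526107788), 2.053851366043091)
((0.5213542580604553, -0.1376798450946808), (0.22179287672042847, 0.31849345564842224), 0.43526095151901245)
yel 1396 [ 0.47312935 -0.21698302  0.11696103] [ 0.43430826 -0.27050987  0.05851469] [ 0.4932465  -0.16559293  0.32637147]
2.05 [ 0.46267333 -0.21812087  0.23994946] [3.14127796e+00 1.60374635e-04 3.11727081e-02] [-0.16989305  0.04475315  0.45258854] [ 0.01962867 -0.0606986   0.06420828]
```

View pics/w1.png

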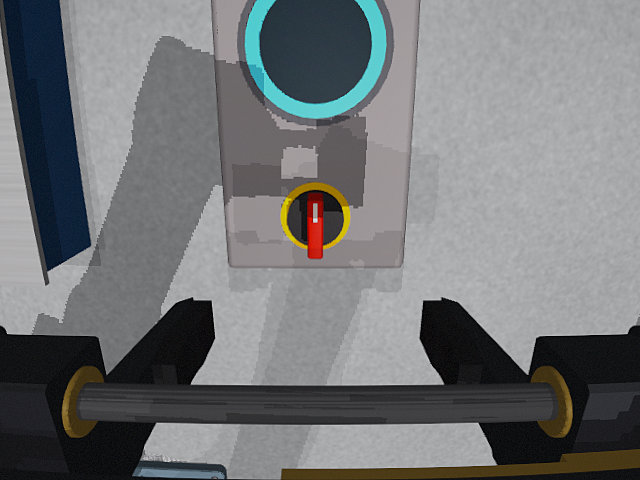

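The wrist view shows the switch bar at (315,225) between the open fingers. It measures 45 x 11.5 mm, centred at (0.4633, -0.2171) with a yaw of 0.036, which matches the given sizes. Next I pinch it and turn it clockwise.

```bash
python3 - <<'E'
from h import *
from math import pi
K=[.4633,-.2171,.073]; Y=.036
print(env.line_to(K,[pi,0,Y],speed=.1,f_stop=12))
env.move_gripper(0,25); print(env.get_gripper_width()*88,env.get_grasp_force(),env.get_tool_pos(),env.get_wrist_torque())
t0=env.get_wrist_torque()[2]
for a in [.3,.6,.9,1.05,1.12,1.16,1.2,1.24,1.28,1.32]:
    env.goto(K,[pi,0,Y-a])
    m=env.get_wrist_torque()[2]-t0
    print(a,(Y-env.get_tcp_rot()[2]).round(3),round(m,3),np.round(env.get_force(),1),round(env.get_time(),2))
    if abs(m)>.6: break
env.sleep(.2)
s=snap('wrist','w2.png');snap('side','s2.png')
E
```

```text
False
11.906319548188243 25.000116541050375 [ 0.46329165 -0.21671351  0.07300724] [ 0.31083892  0.05788964 -0.06946907]
0.3 0.294 0.067 [-1.   1.5  0.8] 5.33
0.6 0.592 0.178 [-1.6  1.2  1.2] 5.67
0.9 0.89 0.12 [-1.6  1.9  2.7] 6.0
1.05 1.041 0.153 [-1.8  1.8  2.8] 6.25
1.12 1.114 0.117 [-2.   2.   3.9] 6.5
1.16 1.157 0.199 [-2.1  1.7  3.5] 6.75
1.2 1.198 0.186 [-3.   2.3  4.1] 7.0
1.24 1.237 0.441 [-3.   1.5  4.8] 7.25
1.28 1.278 0.598 [-4.1  1.2  4.6] 7.5
1.32 1.318 0.582 [-2.7  0.3  3.2] 7.75
```

The torque rose sharply past 1.2 rad, so the stop was reached. Now I release, check that the switch has sprung back, and refine the coupling position from above.

```bash
python3 - <<'E'
from h import *
from math import pi
env.move_gripper(1.0); env.sleep(.5)
p=env.get_tool_pos()
env.line_to([p[0],p[1],.24],speed=.2)
s=snap('wrist');P=cloud(s);I=s['pixels'].astype(int);f=np.isfinite(P[...,2])
red=P[f&(I[...,0]>90)&(I[...,1]<60)&(I[...,2]<60)&(P[...,2]>.095)&(P[...,2]<.115)]
print(len(red),cv2.minAreaRect(red[:,:2].astype(np.float32)))
ring=P[f&(I[...,0]<130)&(I[...,1]>150)&(I[...,2]>150)&(abs(P[...,2]-.062)<.01)]
r=s['pixels']
env.goto([.55,-.0,.30],[pi,0,0.0])
env.goto([.486,.246,.30],[pi,0,0.0])
w=snap('wrist','w3.png');P=cloud(w);f=np.isfinite(P[...,2])
near=f&(np.hypot(P[...,0]-.486,P[...,1]-.246)<.06)
for lo,hi in((.16,.168),(.117,.123)):
    q=P[near&(P[...,2]>lo)&(P[...,2]<hi)]
    if len(q)>5: print(lo,len(q),q.min(0),q.max(0),cv2.minEnclosingCircle(q[:,:2].astype(np.float32)))
print(env.get_time(),env.get_tool_pos(),env.get_tcp_rot())
E
python3 -c "
import cv2,numpy as np
cv2.imwrite('pics/m.png',np.hstack([cv2.resize(cv2.imread('pics/w2.png'),(400,300)),cv2.resize(cv2.imread('pics/w3.png'),(400,300))]))"
```

```text
901 ((0.4628470540046692, -0.2173207402229309), (0.045501209795475006, 0.011728583835065365), 1.851835012435913)
0.16 2748 [0.46503168 0.22130327 0.16015753] [0.51020189 0.26619738 0.16752058] ((0.4875527322292328, 0.24370232224464417), 0.022996213287115097)
0.117 4662 [0.44409599 0.20005414 0.1170038 ] [0.53100734 0.28785561 0.12296123] ((0.48736947774887085, 0.24391025304794312), 0.04406346380710602)
12.7667 [0.48717353 0.24351273 0.29982575] [ 3.14036670e+00 -2.54055951e-04 -3.94565284e-03]
```

View pics/m.png

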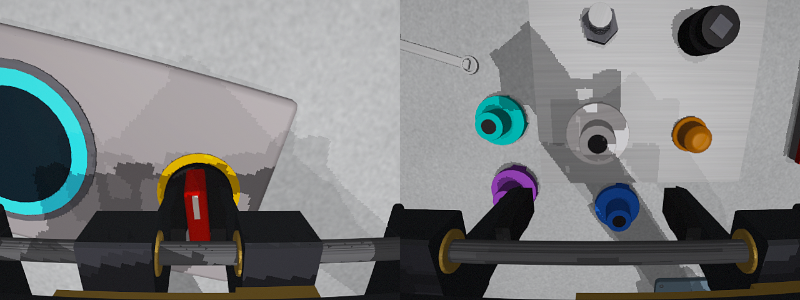

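The left image shows the bar held turned at the stop. The measurement after release shows it back at rest (yaw 0.032). The right image shows the coupling at (597,130), with measured radii of 23 and 44 mm centred at (0.4875, 0.2438). Grasp, lift and carry come next.

```bash
python3 - <<'E'
from h import *
from math import pi
C=[.4875,.2438]
env.line_to([*C,.20],[pi,0,0],speed=.15)
print(env.line_to([*C,.1265],speed=.06,f_stop=10),env.get_tool_pos(),env.get_tcp_rot())
f0=env.get_force()
env.move_gripper(0,50);env.sleep(.3)
print(env.get_gripper_width()*88,env.get_grasp_force(),env.get_force()-f0)
env.line_to([*C,.15],speed=.04);env.sleep(.3)
print(env.get_gripper_width()*88,env.get_grasp_force(),env.get_force()-f0,env.get_wrist_torque())
env.line_to([*C,.29],speed=.1);env.sleep(.3)
env.line_to([.598,-.2125,.29],speed=.13);env.sleep(.4)
print(env.get_time(),env.get_tool_pos(),env.get_tcp_rot(),env.get_gripper_width()*88,env.get_force()-f0)
a=snap('side','s4.png');snap('scene','a4.png')
np.savez('s4.npz',P=cloud(a),I=a['pixels'])
E
python3 -c "
import cv2,numpy as np
r=lambda f,a,b,c,d:cv2.resize(cv2.imread(f)[a:b,c:d],(400,400))
cv2.imwrite('pics/m4.png',np.hstack([r('pics/s4.png',60,260,260,460),r('pics/a4.png',150,350,100,300)]))"
```

```text
False [0.48775873 0.24394068 0.12688366] [-3.14124482e+00 -6.48931223e-04 -6.16026758e-05]
44.81971757924095 49.99998148530722 [-0.18767885  1.01156252 -1.06670671]
44.539116539250735 49.99967934563756 [-0.2615041  -1.0394048  -4.61758615] [0.05149484 0.00940023 0.01770616]
23.0333 [ 0.59798037 -0.21245968  0.28999811] [-3.14157867e+00  4.21636631e-05  4.45950017e-05] 44.590007797070335 [-0.03984154 -0.62323236 -6.21876001]
```

View pics/m4.png

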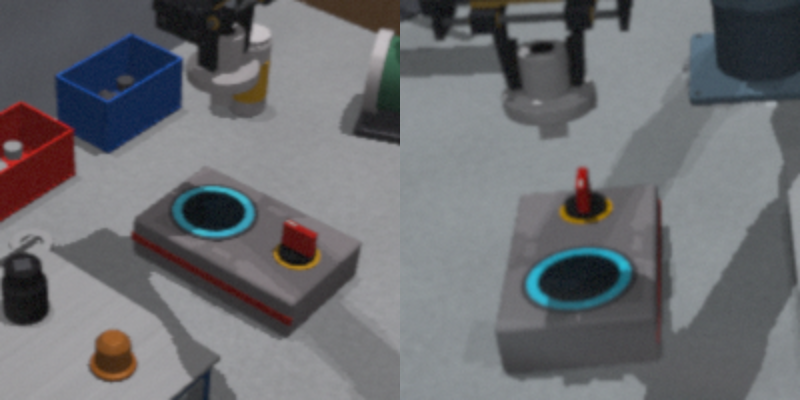

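The coupling hangs upright between the fingers at crop (225,75) left and (545,85) right. The switch is back at rest and the socket and cap are undisturbed. I lower it to the hold height, then measure its level, height and centring.

```bash
python3 - <<'E'
from h import *
env.line_to([.598,-.2125,.199],speed=.05);env.sleep(.5)
for n in('side','scene'):
    s=snap(n,n+'5.png');P=cloud(s)
    near=np.isfinite(P[...,2])&(np.hypot(P[...,0]-.598,P[...,1]+.2125)<.05)
    z=P[...,2]
    q=P[near&(z>.183)&(z<.198)&(np.hypot(P[...,0]-.598,P[...,1]+.2125)>.028)&(np.hypot(P[...,0]-.598,P[...,1]+.2125)<.041)]
    A=np.c_[q[:,:2]-[.598,-.2125],np.ones(len(q))]
    for _ in range(5):
        c=np.linalg.lstsq(A,q[:,2],rcond=None)[0];k=abs(q[:,2]-A@c)<.003;A,q=A[k],q[k]
    print(n,len(q),'flange plane',c.round(4),'(expect z .192)')
    e=P[near&(z>.178)&(z<.196)]; print(cv2.minEnclosingCircle(e[:,:2].astype(np.float32)),np.nanmin(P[near&(z>.1)][:,2]))
env.sleep(2)
print(env.get_time(),env.get_tool_pos(),env.get_tcp_rot(),env.get_gripper_width()*88,env.get_grasp_force(),env.get_wrist_torque(),abs(env.get_dq()).max())
E
```

```text
side 165 flange plane [-0.0052  0.0032  0.1916] (expect z .192)
((0.5956512093544006, -0.20868068933486938), 0.04481038451194763) 0.15819967508907729
scene 219 flange plane [0.0034 0.0015 0.1937] (expect z .192)
((0.6028547286987305, -0.21366627514362335), 0.0451769158244133) 0.1616894298724001
27.7 [ 0.59799214 -0.21251016  0.19901341] [ 3.14157097e+00 -1.38475135e-05  2.83355524e-07] 44.56641246917394 49.999649450182915 [-0.02303802  0.00477045 -0.00406221] 0.002294219681650813
```

View pics/side5.png

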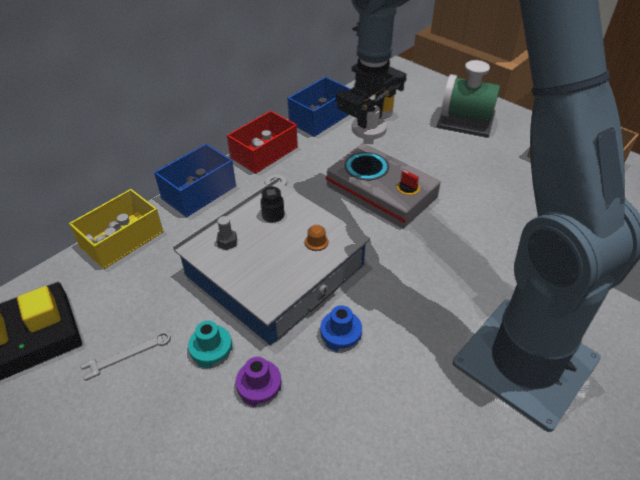

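The coupling is held over the window at (369,130), with the flange plane level to within 0.4°. Its underside is about 10 cm above the glass, it is centred, and it has been still for more than two seconds. The other parts stand where they were.

```bash
python3 -c "
from bench import env
env.sleep(.5);print(env.sign_off())"
```

```text
the job is handed in; nothing more can be done
None
```

The job is handed in: I turned the switch to its stop and it sprang back, and the coupling is held level and still about 10 cm above the scanner window, with the other ledge parts left where they were.

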